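# Load a wheel rim on the checking slide and hold it at the click

### The job

Take the largest of the three bare tin wheel rims out of the wooden stand and stand it upright, fully down, in the cradle of the steel carriage on the checking slide, and let go of it. Then grip the carriage's round post and slide the carriage along its rail until its spring ball clicks into the groove in front of the dial gauge, and finish there still gripping the post, with the ball resting in the groove. Leave the other two rims in the stand and do not knock or push about the screwdriver, toy dog, taxi, rivet jar and paint tin.

Things in the scene. Friction and masses are not known exactly. Their poses are not given: they have to be found in the camera images.
- rim_large_center (a point): centre of the target: bare tin wheel rim, 66 mm diameter, 12 mm wide, 60 g, upright in one of the stand's three slots (which one differs). Its y axis is the wheel's axle line, horizontal, along the stand's length. Pinch its flat faces, 12 mm apart, near the top; the rim rises 33 mm above its centre, and the slot's walls end about 6 mm below its centre.
- rim_medium_center (a point): centre of the 54 mm rim, 12 mm wide, in another slot of the stand; to be left there
- rim_small_center (a point): centre of the 44 mm rim, 12 mm wide, in another slot of the stand; to be left there
- stand: fixed dark wooden stand, 75 x 200 mm; origin at the centre of its underside, y along its length. Three slots at y = -70, 0, +70 mm, each with a V floor and two walls 15 mm apart that end 50 mm above the bench, flared at the lips.
- nest (a point): where the large rim's centre rests in the carriage's cradle, 69 mm above the bench; moves with the carriage. Its y axis is the axle line of a seated rim and the rail direction in which to slide (+y). The cradle has a V floor that centres the rim along x by itself and two walls 15 mm apart along y, ending 6 mm below this point, with flared lips.
- post_grip (a point): the carriage's upright round steel post, 14 mm diameter, reaching from 30 to 76 mm above the bench; this point is on its axis 60 mm above the bench, 78 mm behind the cradle (nest) along the rail (-y); same axes as nest
- carriage (a joint): travel of the carriage along its rail, m; starts at 0 to 0.02, grows along +y of nest, end stop at 0.175. Sliding takes 3 to 5 N; it stays where left. The groove, a 12 mm wide gap across the brass strip on the rail's +x side in front of the dial gauge, catches the ball at a travel that differs, between 0.08 and 0.14.
- detent (a joint): how far the carriage's 12 mm spring ball has dropped, m: about 0 riding on the brass index strip, about 0.003 fully in the groove, over 0.0012 within about 2 mm of its centre. From 5 mm before the centre the push needed fades to about 0; past the centre the resistance climbs sharply to 12 to 17 N, and if forced beyond that the ball rides out again.
- slide_base: the slide's fixed grey base, 320 mm long along y (the rail), from 40 mm on the -x side to 95 mm on the +x side of the rail; origin on the bench under the rail's middle. The dial gauge, 87 mm high, stands 45 (foot) or 72 (dial) to 87 mm from the rail's centre line on the +x side, its thin stylus reaching to 40 mm from it, level with the groove.
- screwdriver: jeweller's screwdriver, 150 mm long, lying flat between the stand and the slide, under 25 mm high; origin at the centre of its underside; to be left alone
- dog: pewter-grey toy dog, 90 mm long, 75 mm high; origin at the centre of its underside; to be left alone
- taxi: yellow tin taxi, 110 x 48 mm, 56 mm high; origin at the centre of its underside; to be left alone
- rivet_jar: amber rivet jar, 48 mm diameter, 55 mm high; origin at the centre of its underside; to be left alone
- paint_tin: small paint tin, 54 mm diameter, 60 mm high; origin at the centre of its underside; to be left alone
Not all that is in view belongs to the job. Leave any yellow look-alike of the part that bears rim_large_center alone.

How it is judged:
By the outcome, as a careful person would: the job done as asked, in the order asked, and still so for the second after the job is handed in, while the arm keeps its last pose, push and grip.
It also fails if it takes over 61 s, if anything falls off the work surface, if the arm or the gripper's body presses on something with over 40 N, if the wrist force passes 120 N, or if a joint passes its speed limit or range.

### The arm

A 6-joint arm with a two-finger parallel gripper is mounted at the origin on the work surface. World frame = base frame: x ahead of the robot, y to its left, z up, the work surface at z = 0. Lengths are in m, angles in rad, forces in N, time in s.
With the tool pointing down it reaches from about 0.35 to 0.875 m from the base axis. Payload 4.2 kg.
Tool frame: the origin (TCP) lies between the finger pads; the fingertips stand 11 mm ahead of it and the grasp point (between the pads) lies 8 mm behind it; y points along the fingers, x is the direction in which the jaws open and shut, and the axes are right-handed (so a half turn about y gives the same grasp; the last joint's range is limited). The gripper opens to 87 mm and grips with 3 to 60 N. Pads are 19 mm wide; open, the fingers measure 117 mm over their backs; the gripper's body (75 mm by 190 mm) begins 51 mm behind the grasp point.
Start: joints at [1.576, 0.385, 0.008, 0, -1.194, -0.259], TCP at [0.157, 0.605, 0.234] pointing down, gripper open.
Joint ranges: [-3.14, 3.14], [-1.21, 2.06], [-1.07, 1.41], [-3.16, 2.05], [-2.99, -0.16], [-3.1, 3.1]. Speed limits (rad/s): [2.79, 2.79, 3.14, 3.14, 3.14, 3.14].

### API

Orientations are given as a rotation vector (axis times angle).
In Python, from plant import monitor, eyes, ticket gives the robot as it stands.
- The arm moves only by the tool arm_command, never from a script. Its argument "plan" is a list of rows, each a list of 7 numbers: the shift along the tool's x, y, z in m, then the turn, a rotation vector about the tool's x, y, z in rad, then the finger opening in m, from 0 to 0.087. A call has 1 to 20 rows; each row is the pose to reach, as a shift and turn from the pose commanded when the call began, along the tool's axes at that moment; what a row does not reach only later rows make up. A row lasts 1/8 s, in which the tool goes at most 62.5 mm and 10.7 degrees, less where a joint would pass 70% of its speed; a pose out of reach is approached as far as the arm can. A call with a gripper value outside its range is refused whole. The fingers move at their own pace and stop on an object; the grip force is fixed at half the most. Time passes only in rows, so rows that repeat a pose let the fingers close. It gives the time, the measured TCP pose, the force and the opening at its end, in the units of the state.
- monitor.state(): the state, without advancing time (a new reading comes with each control period).
- eyes.snapshot(name): name is "scene" or "top" or "wrist"; returns a dict with "pixels" (384x512x3 uint8, blue, green, red), "fx", "fy", "cx", "cy" (pixels), "rvec" (rotation vector, rad) and "tvec" (3), from world to camera coordinates, as OpenCV has them. Camera axes: x right, y down, z forward; pixel columns grow to the right and rows downward; lengths in m; the calibration is good to about 2 mm. A picture is of the moment at which its call begins. There is no depth.
- ticket.sign_off(): hands the job in, once; it reports no verdict.
The state is a dict: "clock": time; "joint_positions": joint angles; "dq": joint speeds; "joint_torque": joint torques, N m; "ee_pos": TCP position; "tool_rot": TCP orientation; "wrist_force": force on the tool from outside, world axes, zero at the start; "torque": the same for the moment, N m; "opening": opening from 0.0 (shut) to 1.0 (fully open).
Only numpy, scipy, OpenCV 4.12 (cv2) and the standard library are available. Lean on these libraries where they do the work, as an engineer would, in place of code of your own. Each camera call takes 0.05 s, during which the arm holds its last target. There are 200 camera calls.

## Working session

There is one attempt and no reset: what is moved stays moved. The work goes in short steps, Python scripts to look and compute and a tool call to move; the robot and the scene stay as the last step left them, time stands still between calls to the robot, and variables do not carry over. Pictures are saved under pics/ and viewed, about 8 in all and at most 12, crops included, and the job is handed in when it is done.

Besides the shell and the picture viewer there is one more tool, called as name(argument=value, ...) on one line, values as JSON. arm_command: Moves the arm, as the interface text tells. Its arguments: {"type":"object","properties":{"plan":{"type":"array"}},"required":["plan"]}

```bash
mkdir -p pics; ls; python3 - <<'E'
from plant import monitor, eyes
import cv2,pickle
s=monitor.state();print(s)
for n in("scene","top"):
    d=eyes.snapshot(n);cv2.imwrite(f"pics/{n}0.png",cv2.resize(d["pixels"],(800,600),interpolation=cv2.INTER_CUBIC))
    pickle.dump(d,open(f"{n}0.pkl","wb"));print(n,d["fx"],d["fy"],d["cx"],d["cy"],d["rvec"],d["tvec"])
E
```

```text
pics
{'clock': 0.0, 'joint_positions': array([ 1.57559990e+00,  3.85564279e-01,  6.65369627e-03, -5.26180547e-04,
       -1.19398840e+00, -2.58573224e-01]), 'dq': array([ 0.00027692,  0.00070903,  0.00065021, -0.00107209,  0.00115557,
        0.0021361 ]), 'joint_torque': array([-8.56093102e-04, -3.90659451e+01,  1.87404907e+01,  4.21999678e+00,
        1.09770408e-02, -1.94556237e-04]), 'ee_pos': array([0.15675378, 0.60443731, 0.23246178]), 'tool_rot': array([-1.07994862,  1.39294938, -1.39536723]), 'wrist_force': array([-0.0290457 ,  0.79358356, -0.18512201]), 'torque': array([-0.00590581,  0.03340743,  0.00742153]), 'opening': 1.0021311853388288}
scene 356.57033097854 356.57033097854 252.48606188658974 195.6372853750243 [ 2.4659082   0.98180673 -0.25211632] [-0.33754051 -0.35581138  1.07635506]
top 464.4031568206033 464.4031568206033 255.12553495546766 192.36970197994867 [ 2.12332544 -2.15582238  0.13574039] [-0.06756607  0.56908311  0.87710525]
```

View pics/scene0.png

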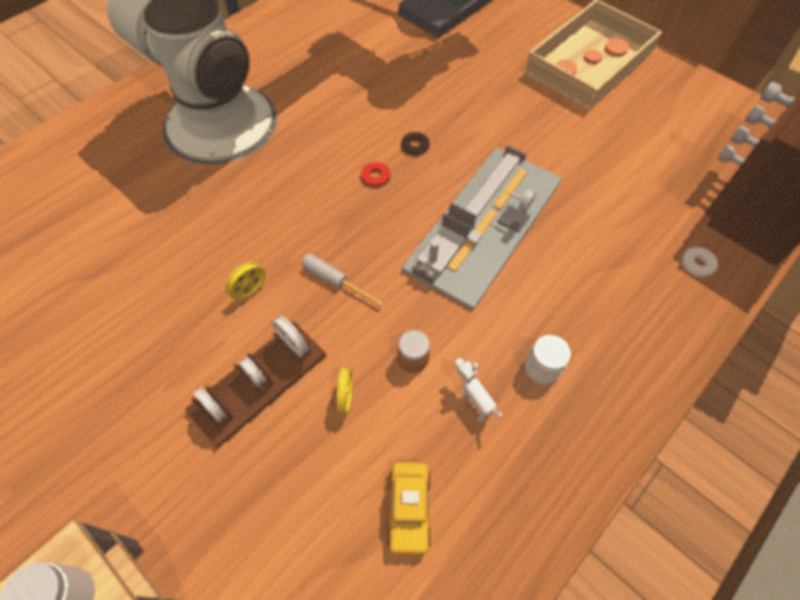

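View pics/top0.png

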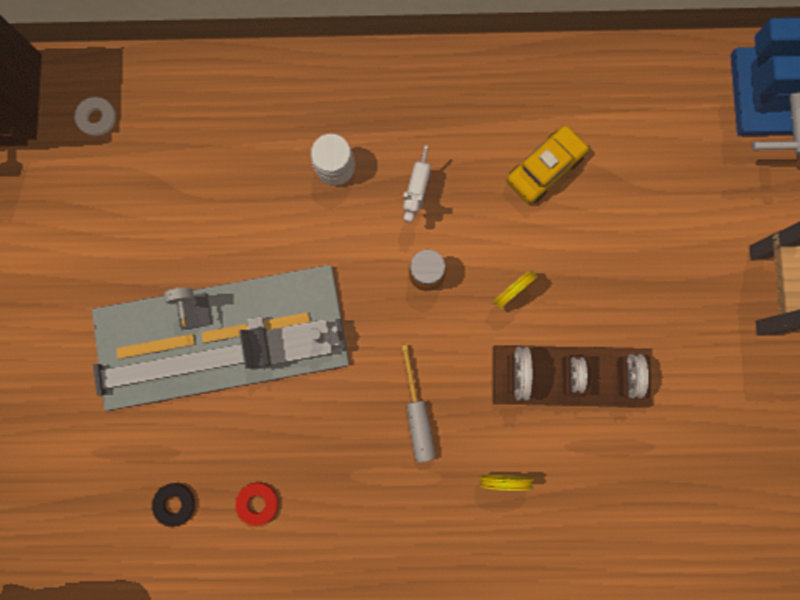

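The top view shows the stand at right, with its largest rim in the left slot at about (523,374). The slide is at left, with the cradle near (256,345) and the post near (327,335). The scene view agrees on which rim is largest: (291,337).

```bash
cat > h.py <<'E'
import numpy as np,cv2,pickle
from scipy.spatial.transform import Rotation as R
def cam(d): return R.from_rotvec(d["rvec"]).as_matrix(),np.array(d["tvec"])
def p2w(d,U,V,z,s=1.5625,o=(0,0)):
    M,t=cam(d);u=(U+.5)/s-.5+o[0];v=(V+.5)/s-.5+o[1]
    r=M.T@np.array([(u-d["cx"])/d["fx"],(v-d["cy"])/d["fy"],1]);c=-M.T@t
    return c+r*(z-c[2])/r[2]
def w2p(d,P,s=1.5625,o=(0,0)):
    M,t=cam(d);q=M@np.array(P)+t
    return np.array([((d["fx"]*q[0]/q[2]+d["cx"]-o[0])+.5)*s-.5,((d["fy"]*q[1]/q[2]+d["cy"]-o[1])+.5)*s-.5])
def load(n): return pickle.load(open(n+".pkl","rb"))
def snap(n,tag,box=None,s=1.5625):
    from plant import eyes
    d=eyes.snapshot(n);pickle.dump(d,open(tag+".pkl","wb"));im=d["pixels"]
    if box: im=im[box[1]:box[3],box[0]:box[2]]
    cv2.imwrite(f"pics/{tag}.png",cv2.resize(im,None,fx=s,fy=s,interpolation=cv2.INTER_CUBIC));return d
E
python3 - <<'E'
from h import *
np.set_printoptions(precision=4,suppress=True)
t=load("top0");c=load("scene0")
print("cams",-cam(t)[0].T@t["tvec"],-cam(c)[0].T@c["tvec"])
for n,p,z in [("standTL",(494,346),.0),("TR",(652,347),.0),("BR",(652,406),0),("BL",(493,404),0),("rimL top",(516,374),.085),("rimL c",(523,374),.056),("rimM",(578,374),.05),("rimS",(637,376),.05),
 ("baseTL",(93,310),.005),("baseTR",(334,266),.005),("baseBR",(348,366),.005),("baseBL",(107,410),.005),("cradle",(256,346),.05),("post",(324,337),.076),("gauge groove",(198,336),.03),("tin",(331,152),.06),("jar",(428,267),.055),("sdtip",(406,347),.01),("sdend",(425,460),.01),("yrim",(515,290),.03)]:
    print(n,p2w(t,*p,z))
for n,p,z in [("rimL top",(285,322),.089),("post",(433,247),.076),("cradle",(460,217),.05),("sdend",(310,262),.01)]: print("scene",n,p2w(c,*p,z))
print(R.from_rotvec([-1.07994862,  1.39294938, -1.39536723]).as_matrix())
E
```

```text
cams [ 0.4372 -0.0902  0.9479] [ 0.8182 -0.3783  0.7659]
standTL [ 0.5122 -0.1989  0.    ]
TR [ 0.5078 -0.4038  0.    ]
BR [ 0.4319 -0.399   0.    ]
BL [ 0.4373 -0.1951  0.    ]
rimL top [ 0.472 -0.214  0.085]
rimL c [ 0.473  -0.2266  0.056 ]
rimM [ 0.4723 -0.2949  0.05  ]
rimS [ 0.4688 -0.3667  0.05  ]
baseTL [0.5675 0.3284 0.005 ]
baseTR [0.6211 0.0097 0.005 ]
baseBR [ 0.4887 -0.0084  0.005 ]
baseBL [0.4366 0.3041 0.005 ]
cradle [0.5128 0.1022 0.05  ]
post [0.5202 0.0143 0.076 ]
gauge groove [0.5284 0.1809 0.03  ]
tin [0.7585 0.0075 0.06  ]
jar [ 0.608  -0.1134  0.055 ]
sdtip [ 0.5119 -0.0841  0.01  ]
sdend [ 0.3684 -0.1059  0.01  ]
yrim [ 0.581  -0.2245  0.03  ]
scene rimL top [ 0.4673 -0.2226  0.089 ]
scene post [0.5259 0.0184 0.076 ]
scene cradle [0.5074 0.1079 0.05  ]
scene sdend [ 0.3725 -0.1037  0.01  ]
[[-0.2512 -0.0005  0.9679]
 [-0.9679 -0.0021 -0.2512]
 [ 0.0022 -1.      0.0001]]
```

```bash
cat >> h.py <<'E'
def toolR(deg):
    a=np.deg2rad(deg);return np.array([[np.sin(a),0,np.cos(a)],[-np.cos(a),0,np.sin(a)],[0,-1,0]])
def rel(p0,R0,p1,R1):
    return np.round(np.r_[R0.T@(np.array(p1)-p0),R.from_matrix(R0.T@R1).as_rotvec()],4)
E
python3 - <<'E'
from h import *
from plant import monitor
s=monitor.state();R0=R.from_rotvec(s["tool_rot"]).as_matrix();p0=np.array([.157,.605,.234])
for p in([.42,.25,.22],[.46,-.1,.21],[.47,-.20,.20]): print(rel(p0,R0,p,toolR(-1.4)))
E
```

```text
[ 2.775e-01  1.460e-02  3.437e-01  1.000e-04 -2.295e-01  1.900e-03]
[ 6.062e-01  2.520e-02  4.704e-01  1.000e-04 -2.295e-01  1.900e-03]
[ 7.005e-01  3.540e-02  5.052e-01  1.000e-04 -2.295e-01  1.900e-03]
```

arm_command(plan=[[0.2775, 0.0146, 0.3437, 0, -0.2295, 0, 0.04], [0.2775, 0.0146, 0.3437, 0, -0.2295, 0, 0.04], [0.2775, 0.0146, 0.3437, 0, -0.2295, 0, 0.04], [0.2775, 0.0146, 0.3437, 0, -0.2295, 0, 0.04], [0.2775, 0.0146, 0.3437, 0, -0.2295, 0, 0.04], [0.2775, 0.0146, 0.3437, 0, -0.2295, 0, 0.04], [0.6062, 0.0252, 0.4704, 0, -0.2295, 0, 0.04], [0.6062, 0.0252, 0.4704, 0, -0.2295, 0, 0.04], [0.6062, 0.0252, 0.4704, 0, -0.2295, 0, 0.04], [0.6062, 0.0252, 0.4704, 0, -0.2295, 0, 0.04], [0.6062, 0.0252, 0.4704, 0, -0.2295, 0, 0.04], [0.6062, 0.0252, 0.4704, 0, -0.2295, 0, 0.04], [0.7005, 0.0354, 0.5052, 0, -0.2295, 0, 0.04], [0.7005, 0.0354, 0.5052, 0, -0.2295, 0, 0.04], [0.7005, 0.0354, 0.5052, 0, -0.2295, 0, 0.04], [0.7005, 0.0354, 0.5052, 0, -0.2295, 0, 0.04], [0.7005, 0.0354, 0.5052, 0, -0.2295, 0, 0.04]])

```text
clock: 2.22
ee_pos: [0.4699, -0.1988, 0.1982]
tool_rot: [-1.198, 1.226, -1.226]
wrist_force: [0.3, 0.3, 0.2]
opening: 0.457
```

```bash
python3 - <<'E'
from h import *
from plant import monitor
s=monitor.state();print(s["clock"],s["ee_pos"],R.from_rotvec(s["tool_rot"]).as_matrix().round(4),s["wrist_force"],s["opening"])
d=snap("wrist","w1");print(-cam(d)[0].T@d["tvec"],cam(d)[0].round(3))
E
```

```text
2.225 [ 0.46993193 -0.19879547  0.19824848] [[-2.280e-02  0.000e+00  9.997e-01]
 [-9.997e-01  3.000e-04 -2.280e-02]
 [-3.000e-04 -1.000e+00  0.000e+00]] [0.25717889 0.34886129 0.24688135] 0.4567594867386438
[ 0.54101434 -0.19888795  0.34875192] [[-0.022 -1.     0.   ]
 [-0.965  0.022  0.261]
 [-0.26   0.005 -0.965]]
```

View pics/w1.png

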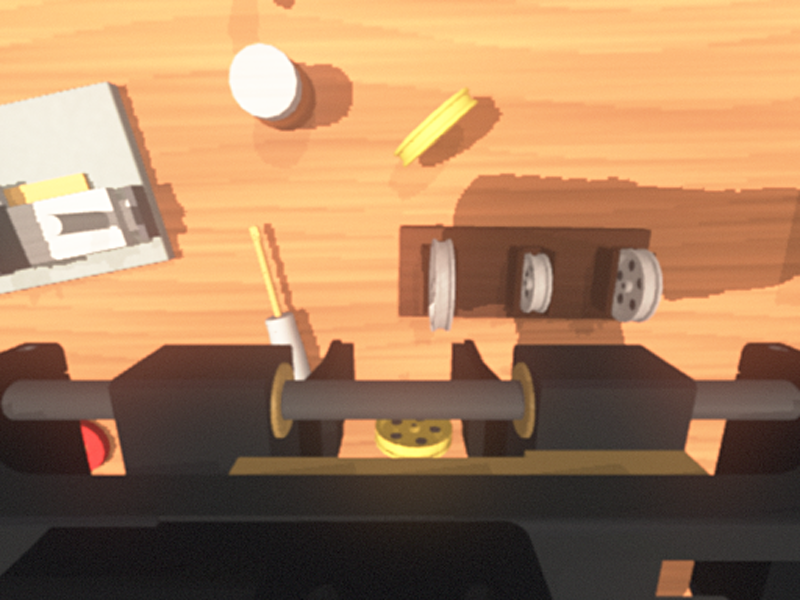

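The wrist view shows the large rim spanning about (428–456, 238–331), with the two smaller ones to its right. I'll overlay a model of it.

```bash
cat >> h.py <<'E'
def circ(c,deg,r=.033,w=.006):
    a=np.deg2rad(deg);X=np.array([np.cos(a),np.sin(a),0]);Y=np.array([-np.sin(a),np.cos(a),0]);th=np.linspace(0,2*np.pi,73)
    return [np.array([np.array(c)+X*r*np.cos(t)+np.array([0,0,r*np.sin(t)])+Y*w*k for t in th]) for k in(-1,1)]
def overlay(d,curves,out,box,s):
    im=d["pixels"][box[1]:box[3],box[0]:box[2]];im=cv2.resize(im,None,fx=s,fy=s,interpolation=cv2.INTER_CUBIC)
    for P,col in curves:
        q=np.array([w2p(d,p,s,(box[0],box[1])) for p in P]);cv2.polylines(im,[np.int32(q*16)],False,col,1,cv2.LINE_AA,4)
    cv2.imwrite(out,im)
E
python3 - <<'E'
from h import *
d=load("w1");c=[.4735,-.2285,.056]
for dy in(0,):
    q=np.array([w2p(d,p) for C in circ(c,-1.4) for p in C]);print(q.min(0),q.max(0))
overlay(d,[(C,k) for C,k in zip(circ(c,-1.4),[(0,0,255),(0,255,0)])],"pics/o1.png",(245,135,335,220),8)
print(p2w(d,400,227,.0),p2w(d,650,228,0),p2w(d,400,317,0))
E
```

```text
[433.84015083 237.61301049] [460.64185601 330.83246062]
[ 0.50967212 -0.19645341  0.        ] [ 0.50425431 -0.4014234   0.        ] [ 0.4325106  -0.19461178  0.        ]
```

View pics/o1.png

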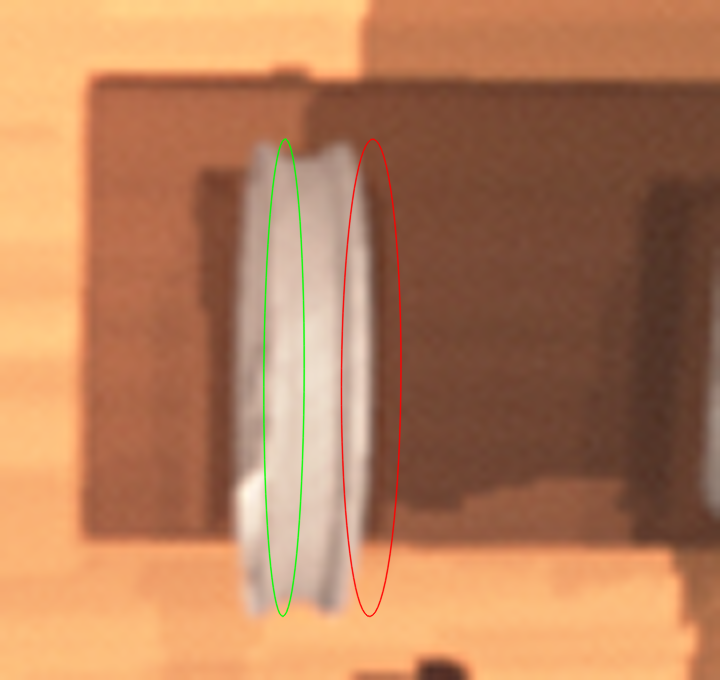

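The rim centre comes out near (0.4735, −0.2255). I'll go down and grip with the grasp point about 78 mm up.

arm_command(plan=[[0.0266, 0.04, 0.0042, 0, 0, 0, 0.04], [0.0266, 0.07, 0.0042, 0, 0, 0, 0.04], [0.0266, 0.1, 0.0042, 0, 0, 0, 0.04], [0.0266, 0.128, 0.0042, 0, 0, 0, 0.04], [0.0266, 0.128, 0.0042, 0, 0, 0, 0.04], [0.0266, 0.128, 0.0042, 0, 0, 0, 0.02], [0.0266, 0.128, 0.0042, 0, 0, 0, 0.008], [0.0266, 0.128, 0.0042, 0, 0, 0, 0.004], [0.0266, 0.128, 0.0042, 0, 0, 0, 0.004], [0.0266, 0.128, 0.0042, 0, 0, 0, 0.004], [0.0266, 0.128, 0.0042, 0, 0, 0, 0.004]])

```text
clock: 3.65
ee_pos: [0.4739, -0.2267, 0.0708]
tool_rot: [-1.197, 1.226, -1.228]
wrist_force: [-1.1, 1.2, 5.4]
opening: 0.138
```

```bash
python3 - <<'E'
from h import *
p0=np.array([.4735,-.2267,.072])
for p,a in(([.4735,-.2267,.19],-1.4),([.485,.01,.22],9.5)): print(rel(p0,toolR(-1.4),p,toolR(a)))
E
```

```text
[ 0.    -0.118  0.     0.     0.     0.   ]
[-0.2369 -0.148   0.0057  0.     -0.1902  0.    ]
```

arm_command(plan=[[0, -0.01, 0, 0, 0, 0, 0.004], [0, -0.03, 0, 0, 0, 0, 0.004], [0, -0.06, 0, 0, 0, 0, 0.004], [0, -0.09, 0, 0, 0, 0, 0.004], [0, -0.118, 0, 0, 0, 0, 0.004], [-0.04, -0.125, 0, 0, -0.03, 0, 0.004], [-0.08, -0.13, 0, 0, -0.07, 0, 0.004], [-0.13, -0.135, 0.002, 0, -0.12, 0, 0.004], [-0.18, -0.14, 0.004, 0, -0.16, 0, 0.004], [-0.21, -0.145, 0.0057, 0, -0.19, 0, 0.004], [-0.2369, -0.148, 0.0057, 0, -0.1902, 0, 0.004], [-0.2369, -0.148, 0.0057, 0, -0.1902, 0, 0.004], [-0.2369, -0.148, 0.0057, 0, -0.1902, 0, 0.004], [-0.2369, -0.148, 0.0057, 0, -0.1902, 0, 0.004]])

```text
clock: 5.4
ee_pos: [0.4848, 0.0092, 0.218]
tool_rot: [-1.283, 1.087, -1.087]
wrist_force: [0.3, -0.5, -1.7]
opening: 0.137
```

```bash
python3 - <<'E'
from h import *
from plant import monitor
s=monitor.state();print(s["clock"],s["ee_pos"],s["wrist_force"],s["opening"])
d=snap("wrist","w2")
E
```

```text
5.4 [0.48476773 0.00919817 0.21796202] [ 0.29857297 -0.47311407 -1.66818377] 0.13711565830626887
```

View pics/w2.png

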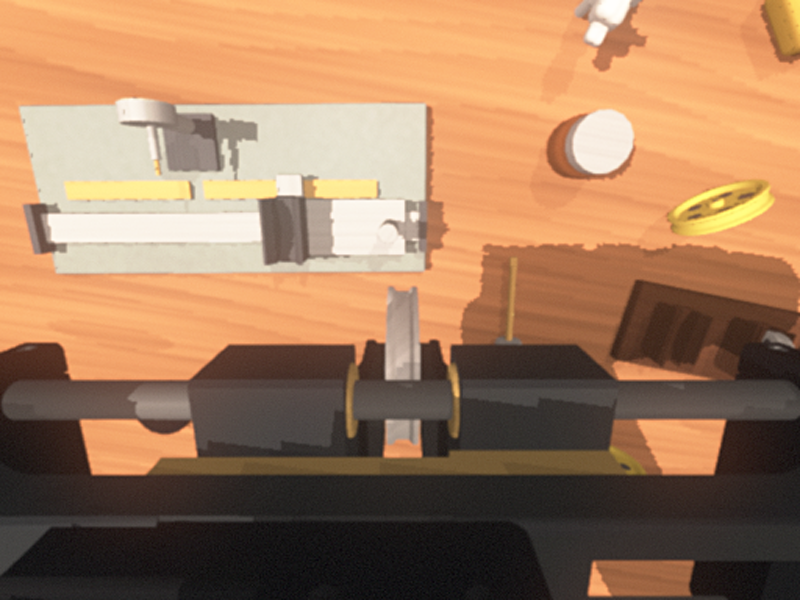

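The wrist view shows the rim held, the cradle near (283,230), the post top near (388,230), and the strip gap (groove) near (197,189) in front of the stylus.

```bash
python3 - <<'E'
from h import *
d=load("w2");im=d["pixels"][100:180,105:285]
cv2.imwrite("pics/w2c.png",cv2.resize(im,None,fx=4.4,fy=4.4,interpolation=cv2.INTER_CUBIC))
E
```

```text
(no output)
```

View pics/w2c.png

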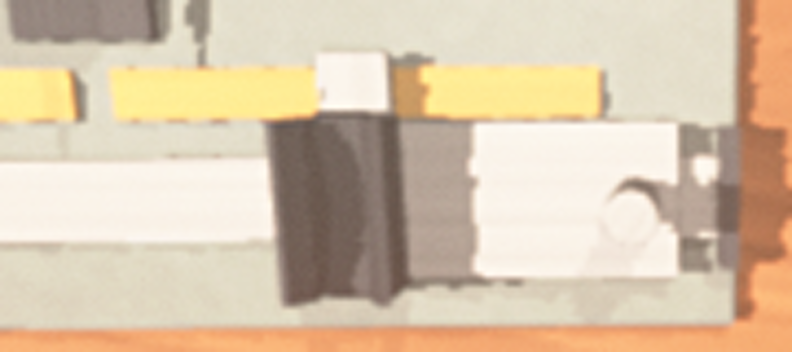

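```bash
python3 - <<'E'
from h import *
np.set_printoptions(precision=4,suppress=True)
d=load("w2");f=lambda U,V,z:p2w(d,U,V,z,4.4,(105,100))
a=np.deg2rad(9.5);Y=np.array([-np.sin(a),np.cos(a),0]);X=np.array([np.cos(a),np.sin(a),0])
post=f(633,214,.076);print("post",post,"nest from post",post+.078*Y)
for U,V in((276,205),(398,205),(337,205)):print("cradle",f(U,V,.063))
for z in(.01,.02,.03):
    g=[f(U,95,z) for U in(75,110)];b=[f(U,85,z) for U in(318,388)]
    print(z,"gap",[(q-post)@Y for q in g],"X",(g[0]-post)@X,"block",[(q-post)@Y for q in b])
print("base edges",f(735,320,.005),f(740,5,.005))
# held rim check vs top camera estimate
q=np.array([w2p(d,p) for C in circ([.4848,.0092,.203],9.5) for p in C]);print(q.min(0),q.max(0))
E
```

```text
post [0.524  0.0267 0.076 ] nest from post [0.5111 0.1036 0.076 ]
cradle [0.5099 0.117  0.063 ]
cradle [0.515  0.0864 0.063 ]
cradle [0.5125 0.1017 0.063 ]
0.01 gap [np.float64(0.16484007667165052), np.float64(0.1546154574287589)] X 0.027898475828508122 block [np.float64(0.09361915856146454), np.float64(0.07320575644427063)]
0.02 gap [np.float64(0.1599822647705626), np.float64(0.15004291636012929)] X 0.027954237054982227 block [np.float64(0.09074843782877036), np.float64(0.07090457752794548)]
0.03 gap [np.float64(0.1551244528694747), np.float64(0.1454703752914997)] X 0.02800999828145634 block [np.float64(0.08787771709607618), np.float64(0.06860339861162032)]
base edges [ 0.4893 -0.0087  0.005 ] [0.5811 0.0064 0.005 ]
[389.1138 283.7067] [423.8646 443.8647]
```

```bash
python3 - <<'E'
from h import *
p0=np.array([.485,.01,.22])
print(rel(p0,toolR(9.5),[.5117,.102,.125],toolR(9.5)))
E
```

```text
[-0.0863  0.095   0.0415  0.      0.      0.    ]
```

arm_command(plan=[[-0.04, 0, 0.02, 0, 0, 0, 0.004], [-0.0863, 0.01, 0.0415, 0, 0, 0, 0.004], [-0.0863, 0.05, 0.0415, 0, 0, 0, 0.004], [-0.0863, 0.08, 0.0415, 0, 0, 0, 0.004], [-0.0863, 0.095, 0.0415, 0, 0, 0, 0.004], [-0.0863, 0.095, 0.0415, 0, 0, 0, 0.004], [-0.0863, 0.095, 0.0415, 0, 0, 0, 0.004]])

```text
clock: 6.32
ee_pos: [0.5127, 0.1021, 0.1244]
tool_rot: [-1.281, 1.085, -1.087]
wrist_force: [-0.2, 0.5, -1.0]
opening: 0.141
```

```bash
python3 - <<'E'
from h import *
from plant import monitor
s=monitor.state();print(s["clock"],s["ee_pos"],s["wrist_force"],s["opening"])
d=snap("wrist","w3",(170,140,350,275),4.4)
E
```

```text
6.325 [0.51272427 0.10211283 0.1244149 ] [-0.18124641  0.47315811 -0.99145451] 0.1409657310581743
```

View pics/w3.png

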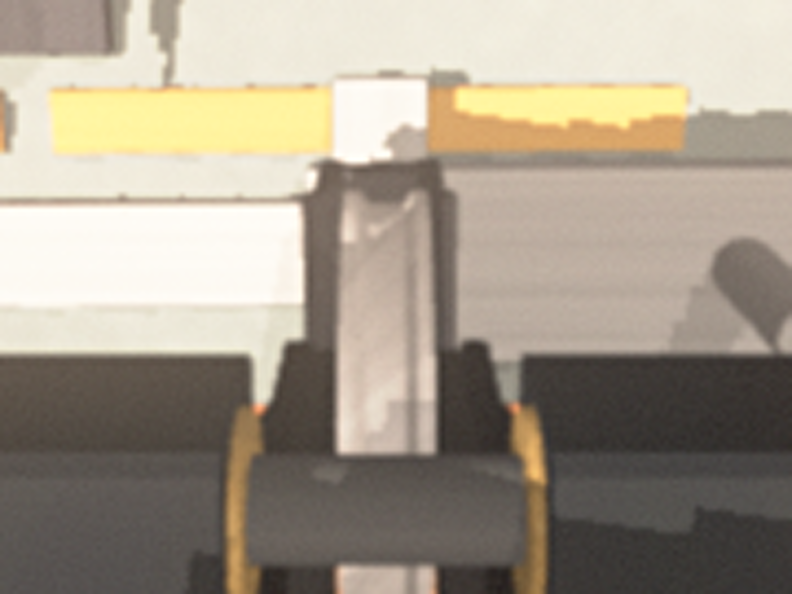

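The rim (columns 337–437) sits about 1 mm right of the cradle's middle (about 380). I'll correct by 1 mm and lower it.

arm_command(plan=[[-0.001, 0.005, 0, 0, 0, 0, 0.004], [-0.001, 0.012, 0, 0, 0, 0, 0.004], [-0.001, 0.019, 0, 0, 0, 0, 0.004], [-0.001, 0.025, 0, 0, 0, 0, 0.004], [-0.001, 0.03, 0, 0, 0, 0, 0.004], [-0.001, 0.034, 0, 0, 0, 0, 0.004], [-0.001, 0.034, 0, 0, 0, 0, 0.004], [-0.001, 0.034, 0, 0, 0, 0, 0.004]])

```text
clock: 7.38
ee_pos: [0.5117, 0.1031, 0.0893]
tool_rot: [-1.283, 1.086, -1.086]
wrist_force: [0.2, 0.5, -0.5]
opening: 0.136
```

arm_command(plan=[[0, 0.002, 0, 0, 0, 0, 0.004], [0, 0.004, 0, 0, 0, 0, 0.004], [0, 0.0055, 0, 0, 0, 0, 0.004], [0, 0.0055, 0, 0, 0, 0, 0.004], [0, 0.0055, 0, 0, 0, 0, 0.004]])

```text
clock: 8.0
ee_pos: [0.5116, 0.103, 0.0842]
tool_rot: [-1.283, 1.086, -1.086]
wrist_force: [-2.7, 1.0, 5.4]
opening: 0.134
```

arm_command(plan=[[0, 0.001, -0.0005, 0, 0, 0, 0.004], [0, 0.001, -0.0005, 0, 0, 0, 0.004], [0, 0.001, -0.0005, 0, 0, 0, 0.03], [0, 0.001, -0.0005, 0, 0, 0, 0.03], [0, 0.001, -0.0005, 0, 0, 0, 0.03], [0, 0.001, -0.0005, 0, 0, 0, 0.03], [0, -0.02, -0.0005, 0, 0, 0, 0.03], [0, -0.06, -0.0005, 0, 0, 0, 0.03], [0, -0.1, -0.0005, 0, 0, 0, 0.03], [0, -0.13, -0.0005, 0, 0, 0, 0.03], [0, -0.13, -0.0005, 0, 0, 0, 0.03], [0, -0.13, -0.0005, 0, 0, 0, 0.03], [0, -0.13, -0.0005, 0, 0, 0, 0.03]])

```text
clock: 9.62
ee_pos: [0.5103, 0.1027, 0.2122]
tool_rot: [-1.286, 1.088, -1.086]
wrist_force: [0.5, 0.1, -0.8]
opening: 0.343
```

```bash
python3 - <<'E'
from h import *
from plant import monitor
s=monitor.state();print(s["clock"],s["ee_pos"],s["wrist_force"],s["opening"])
d=snap("wrist","w4",(120,90,360,270),3.2)
overlay(d,[(C,k) for d_ in[0] for C,k in zip(circ([.5115,.103,.069],9.5),[(0,0,255),(0,255,0)])],"pics/w4o.png",(120,90,360,270),3.2)
print(w2p(d,[.524,.0267,.076],3.2,(120,90)))
E
```

```text
9.625 [0.51034799 0.10265199 0.21224094] [ 0.53466394  0.11560998 -0.8342969 ] 0.3430696296225126
[669.23851675 307.9471419 ]
```

View pics/w4o.png

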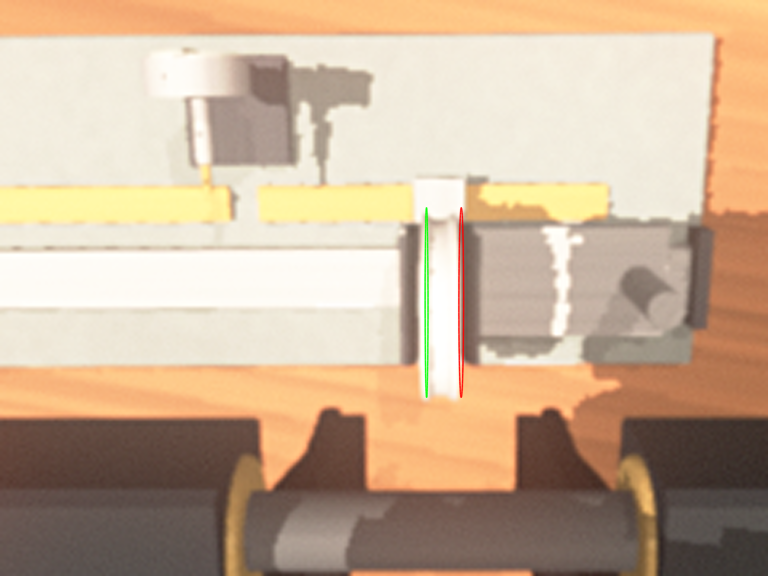

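The rim is seated: its outline matches the model at centre height 69 mm. The post top is near (662,306). I'll check the stop behind the post from the scene camera.

```bash
python3 - <<'E'
from h import *
d=snap("scene","s1",(240,80,370,200),6)
for P in([.5244,.0261,.076],[.5244,.0261,.044],[.5244,.0261,.03],[.5277,.0064,.03],[.5277,.0064,.044],[.5115,.103,.102]): print(P,w2p(d,P,6,(240,80)))
print(rel(np.array([.5109,.1028,.2145]),toolR(9.5),[.5244,.0265,.09],toolR(9.5)))
E
```

```text
[0.5244, 0.0261, 0.076] [234.10210624 456.12624929]
[0.5244, 0.0261, 0.044] [228.82587585 502.20455885]
[0.5244, 0.0261, 0.03] [226.6222329  521.44938604]
[0.5277, 0.0064, 0.03] [200.8392234  555.09743368]
[0.5277, 0.0064, 0.044] [202.69931144 536.14665035]
[0.5115, 0.103, 0.102] [341.50968081 285.4089655 ]
[0.0775 0.1245 0.0007 0.     0.     0.    ]
```

View pics/s1.png

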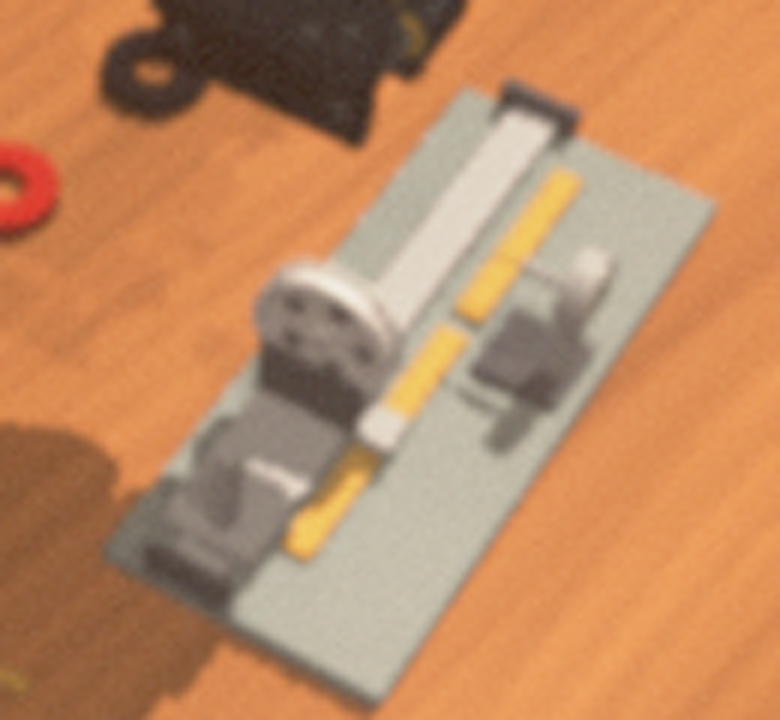

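The rim is upright in the cradle at about (320,310), and the stop is only about 30 mm high, so the fingers clear it. Moving to the post.

arm_command(plan=[[0.04, 0.01, 0.0005, 0, 0, 0, 0.036], [0.0775, 0.02, 0.0007, 0, 0, 0, 0.036], [0.0775, 0.06, 0.0007, 0, 0, 0, 0.036], [0.0775, 0.1, 0.0007, 0, 0, 0, 0.036], [0.0775, 0.12, 0.0007, 0, 0, 0, 0.036], [0.0775, 0.135, 0.0007, 0, 0, 0, 0.036], [0.0775, 0.148, 0.0007, 0, 0, 0, 0.036], [0.0775, 0.1585, 0.0007, 0, 0, 0, 0.036], [0.0775, 0.1585, 0.0007, 0, 0, 0, 0.036], [0.0775, 0.1585, 0.0007, 0, 0, 0, 0.036]])

```text
clock: 10.98
ee_pos: [0.525, 0.0268, 0.0557]
tool_rot: [-1.282, 1.085, -1.086]
wrist_force: [0.7, 0.3, 0.8]
opening: 0.413
```

arm_command(plan=[[0, 0, 0, 0, 0, 0, 0.025], [0, 0, 0, 0, 0, 0, 0.018], [0, 0, 0, 0, 0, 0, 0.006], [0, 0, 0, 0, 0, 0, 0.006], [0, 0, 0, 0, 0, 0, 0.006], [0, 0, 0, 0, 0, 0, 0.006]])

```text
clock: 11.72
ee_pos: [0.5246, 0.0269, 0.0553]
tool_rot: [-1.283, 1.086, -1.086]
wrist_force: [-1.5, 3.1, 3.4]
opening: 0.146
```

arm_command(plan=[[-0.003, 0, 0, 0, 0, 0, 0.006], [-0.007, 0, 0, 0, 0, 0, 0.006], [-0.012, 0, 0, 0, 0, 0, 0.006], [-0.018, 0, 0, 0, 0, 0, 0.006], [-0.024, 0, 0, 0, 0, 0, 0.006], [-0.03, 0, 0, 0, 0, 0, 0.006], [-0.036, 0, 0, 0, 0, 0, 0.006], [-0.042, 0, 0, 0, 0, 0, 0.006], [-0.048, 0, 0, 0, 0, 0, 0.006], [-0.054, 0, 0, 0, 0, 0, 0.006], [-0.058, 0, 0, 0, 0, 0, 0.006], [-0.06, 0, 0, 0, 0, 0, 0.006], [-0.06, 0, 0, 0, 0, 0, 0.006], [-0.06, 0, 0, 0, 0, 0, 0.006]])

```text
clock: 13.48
ee_pos: [0.5145, 0.0855, 0.0553]
tool_rot: [-1.284, 1.086, -1.086]
wrist_force: [-1.0, -2.9, 5.1]
opening: 0.151
```

```bash
python3 - <<'E'
from h import *
d=snap("top","t2",(35,150,245,275),3.8)
s=snap("scene","s2",(240,80,370,200),6)
p=np.array([.5146,.0861,.055]);Y=np.array([-.165,.9863,0])
for z in(.010,.015,.02): print(z,w2p(d,np.array([.5146,.0861,0])+Y*.078+np.array([.028*.986,.028*.165,z]),3.8,(35,150)))
E
```

```text
0.01 [384.71956447 249.24374129]
0.015 [382.17183729 248.3645623 ]
0.02 [379.59715405 247.47608122]
```

View pics/t2.png

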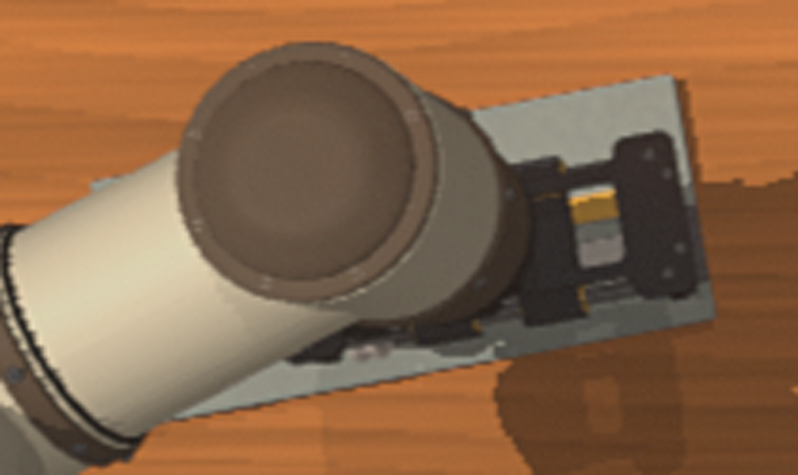

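The top view is blocked by the arm, so I'll feel for the detent through the wrist force.

arm_command(plan=[[-0.003, 0, 0, 0, 0, 0, 0.006], [-0.006, 0, 0, 0, 0, 0, 0.006], [-0.009, 0, 0, 0, 0, 0, 0.006], [-0.011, 0, 0, 0, 0, 0, 0.006], [-0.012, 0, 0, 0, 0, 0, 0.006]])

```text
clock: 14.2
ee_pos: [0.5125, 0.097, 0.0553]
tool_rot: [-1.284, 1.086, -1.086]
wrist_force: [-0.6, -4.6, 4.7]
opening: 0.153
```

arm_command(plan=[[-0.001, 0, 0, 0, 0, 0, 0.006], [-0.002, 0, 0, 0, 0, 0, 0.006]])

```text
clock: 14.45
ee_pos: [0.5121, 0.0992, 0.0553]
tool_rot: [-1.284, 1.086, -1.086]
wrist_force: [-1.1, -3.6, 5.7]
opening: 0.152
```

arm_command(plan=[[-0.001, 0, 0, 0, 0, 0, 0.006]])

```text
clock: 14.58
ee_pos: [0.5119, 0.1004, 0.0553]
tool_rot: [-1.284, 1.086, -1.086]
wrist_force: [-1.8, -2.3, 5.7]
opening: 0.149
```

arm_command(plan=[[-0.001, 0, 0, 0, 0, 0, 0.006]])

```text
clock: 14.7
ee_pos: [0.5117, 0.1016, 0.0553]
tool_rot: [-1.283, 1.087, -1.086]
wrist_force: [-1.9, -1.3, 5.3]
opening: 0.151
```

arm_command(plan=[[-0.001, 0, 0, 0, 0, 0, 0.006]])

```text
clock: 14.82
ee_pos: [0.5115, 0.1027, 0.0553]
tool_rot: [-1.283, 1.087, -1.086]
wrist_force: [-2.6, -1.6, 5.7]
opening: 0.154
```

arm_command(plan=[[-0.0007, 0, 0, 0, 0, 0, 0.006]])

```text
clock: 14.95
ee_pos: [0.5114, 0.1035, 0.0553]
tool_rot: [-1.283, 1.087, -1.086]
wrist_force: [-2.2, -0.7, 5.7]
opening: 0.147
```

arm_command(plan=[[-0.0007, 0, 0, 0, 0, 0, 0.006]])

```text
clock: 15.08
ee_pos: [0.5113, 0.1039, 0.0553]
tool_rot: [-1.284, 1.086, -1.086]
wrist_force: [-1.0, -3.6, 6.0]
opening: 0.151
```

arm_command(plan=[[0, 0, 0, 0, 0, 0, 0.006], [0, 0, 0, 0, 0, 0, 0.006]])

```text
clock: 15.32
ee_pos: [0.5113, 0.1038, 0.0553]
tool_rot: [-1.284, 1.086, -1.086]
wrist_force: [-1.8, -1.6, 5.6]
opening: 0.152
```

arm_command(plan=[[-0.0007, 0, 0, 0, 0, 0, 0.006], [-0.0007, 0, 0, 0, 0, 0, 0.006]])

```text
clock: 15.58
ee_pos: [0.5113, 0.1039, 0.0553]
tool_rot: [-1.285, 1.086, -1.086]
wrist_force: [-0.1, -4.6, 5.5]
opening: 0.15
```

arm_command(plan=[[-0.0007, 0, 0, 0, 0, 0, 0.006], [-0.0007, 0, 0, 0, 0, 0, 0.006]])

```text
clock: 15.82
ee_pos: [0.5112, 0.1042, 0.0553]
tool_rot: [-1.285, 1.086, -1.087]
wrist_force: [0.9, -7.2, 5.1]
opening: 0.15
```

The resistance climbs to 7 N with no further motion, above the plain sliding force, so the ball is in the groove. I'll ease off to a near-zero push and look.

arm_command(plan=[[0.001, 0, 0, 0, 0, 0, 0.006], [0.001, 0, 0, 0, 0, 0, 0.006], [0.001, 0, 0, 0, 0, 0, 0.006], [0.001, 0, 0, 0, 0, 0, 0.006]])

```text
clock: 16.32
ee_pos: [0.5113, 0.104, 0.0553]
tool_rot: [-1.284, 1.086, -1.086]
wrist_force: [-1.1, -2.5, 5.4]
opening: 0.15
```

```bash
python3 - <<'E'
from h import *
from plant import monitor
s=monitor.state();print(s["clock"],s["ee_pos"],s["wrist_force"],s["opening"])
a=snap("scene","s3",(240,80,370,200),4.2);b=snap("wrist","w5",(90,60,380,240),2.7)
A=cv2.imread("pics/s3.png");B=cv2.imread("pics/w5.png")
k=500/A.shape[0];A=A[:, :]
w=780;B=cv2.resize(B,(440,int(B.shape[0]*440/B.shape[1])));A=cv2.resize(A,(350,int(A.shape[0]*350/A.shape[1])))
C=np.zeros((max(A.shape[0],B.shape[0]),790,3),np.uint8);C[:A.shape[0],:350]=A;C[:B.shape[0],350:]=B;cv2.imwrite("pics/c5.png",C)
E
```

```text
16.325 [0.51132073 0.10401048 0.05532893] [-1.14318869 -2.4501915   5.4032639 ] 0.14989225424199842
```

View pics/c5.png

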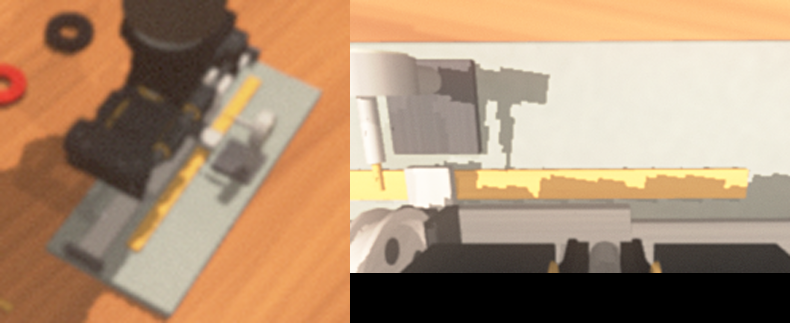

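The ball block at (430,185) now covers the strip gap. The rim stands in the cradle and the post is between the fingers, with only a small residual push.

```bash
python3 -c "
from plant import ticket,monitor
s=monitor.state();print(s['clock'],s['ee_pos'],s['wrist_force']);print(ticket.sign_off())"
```

```text
16.425 [0.51132337 0.10400455 0.05531553] [-0.62033937 -3.44192516  5.59939688]
the job is handed in; nothing more can be done
None
```

I moved the large rim from the stand into the carriage cradle and let go. I then gripped the post and slid the carriage about 78 mm, until its ball reached the groove. I handed the job in at 16.4 s with the post still gripped; sign-off gave no verdict.

**Rim:** After release, its outline in the wrist picture matched a seated rim centred 69 mm above the bench, to within about 1 mm.

**Groove:** I found it by feel. The push faded from about 4.6 N to near 0, then climbed to 7 N with almost no movement, so I eased back to about 3 N. The last picture shows the ball block covering the gap in the strip and the rim standing in the cradle. I could not read the ball's drop directly.

**Disagreements:**
- The gripper read about 13 mm on the 14 mm post.
- Camera and robot positions differed by about 2 mm along y, and I corrected for that.
- An upward wrist force of about 5 N stayed on while I held the post.

I did not look again at the other two rims or the loose objects at the end. Every move above them was well clear, and I felt no unexpected contact.

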